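Set the last leg of the console riser to its ring and lock it

TASK

The little riser for the paging console lies upside down on the desk and only one of its four legs, the one sticking out too far with its green cam lever open, still has to be set. Push that spring-loaded leg in by its rubber foot until the red ring is level with the top edge of the black clamp collar, as on the other three legs, and, keeping hold of the foot so that the ring stays there, swing the green lever fully closed. Finish still gripping the foot, with the ring at the collar's edge and the lever closed, and leave the mug, the red tube, the screwdriver and the spare foot alone.

Things in the scene. Friction and masses are not known exactly. Their poses are not given: they have to be found in the camera images.
- riser: console riser lying upside down, heavy, does not move. Board 240 (x) x 320 (y) mm, its upward face 21 mm above the desk; origin on the desk under the board's centre, z up. Upright legs at x = +-90, y = +-130 mm: dark tube, black collar, bright sliding tube 22 mm across, black rubber foot. Three are set and locked (feet 147 to 167 mm above the desk); the one to set is at x = +90, y = -130
- collar_top (a point): centre of the top edge of the black clamp collar (32 mm across) of the leg to set, 128 mm above the desk, on the leg's axis
- ring (a point): middle of the red ring (4 mm high) round the sliding tube of the leg to set, on the leg's axis, 19 mm below the foot's underside
- foot: black rubber foot on top of the leg to set: upright disc 46 mm across, 20 mm high, origin at the centre of its underside, z up; nothing above it. It swivels freely about the leg's upright axis, so a gripper holding it from above can turn about that axis while the leg stays at its length. Its underside is 147 mm above the desk with the leg at its mark
- leg (a joint): slide of the leg to set: height in m of the red ring's middle above the collar's top edge; 0 at the mark, positive too far out; travel -0.0055 to 0.055. With the lever open a spring drives it out to 0.055 whenever it is let go (net push about 2.5 N there, 6 N at the mark); the closed lever locks it
- lever (a joint): green cam lever on that leg's collar, rad: 0 fully closed (at its stop), 1.2 to 1.6 open (pointing out from the leg). Upright pivot beside the leg; seen from above it closes counter-clockwise. It stays where it is left; about 1 N at its tip turns it, about 10 N near the pivot once nearly closed, as its eccentric bites on the leg
- lever_pivot (a point): on the lever's pivot axis, level with the collar's top edge, 20 mm from the leg's axis. Pivot barrel (12 mm across) and collar ear end 4 mm below the collar's top edge, so finger ends may pass above them. The blade's pushing face (the side away from the leg when closed) is 21 mm from the leg's axis when closed, square to the line from leg to pivot
- lever_tip (a point): end of the lever blade: 30 mm straight out from the pivot, then 20 mm bent 29 degrees leg-wards; 4.5 thick, 22 below to 13.5 mm above the collar's top edge. Fingers gripping the foot and reaching 15 mm below its underside, one about 55 degrees clockwise (from above) of the pivot, push the lever closed by turning counter-clockwise about the leg till that finger is 0 to 12 degrees past the pivot
- mug: white mug, 78 mm across and 92 mm high, loose on the desk; origin at the centre of its underside; leave alone
- tube: red sweet tube, 38 mm across and 95 mm high, loose on the desk; origin at the centre of its underside; leave alone
- driver: screwdriver 150 mm long lying on the upturned board; leave alone
- spare: spare black rubber foot, 46 mm across and 20 mm high, lying on the upturned board; origin at the centre of its underside; leave alone

How it is judged:
By the outcome, as a careful person would: the job done as asked, in the order asked, and still so for the second after the job is handed in, while the arm keeps its last pose, push and grip.
It also fails if it takes over 38 s, if anything falls off the work surface, if the arm or the gripper's body presses on something with over 40 N, if the wrist force passes 120 N, or if a joint passes its speed limit or range.

ROBOT

A 7-joint arm with a two-finger parallel gripper is mounted at the origin on the work surface. World frame = base frame: x ahead of the robot, y to its left, z up, the work surface at z = 0. Lengths are in m, angles in rad, forces in N, time in s.
With the tool pointing down it reaches from about 0.4 to 0.85 m from the base axis. Payload 10.4 kg.
Tool frame: the origin (TCP) lies between the finger pads; the fingertips stand ahead of it and the grasp point (between the pads) lies 5 mm behind it (manip.tip_extent is the z of the fingertips in the tool frame, in m); z points along the fingers, y is the line along which they close (so a half turn about z gives the same grasp; the last joint's range is limited). The gripper opens to 85 mm and grips with 20 to 120 N. Pads are 22 mm wide; open, the fingers measure 114 mm over their backs; the gripper's body (76 mm by 85 mm) begins 54 mm behind the grasp point. The pads swing forward as they close: fully open they stand 13 mm farther back than shut.
Start: joints at [1.285, 0.332, -0.065, 1.46, 0.022, 1.35, -0.088], TCP at [0.162, -0.604, 0.245] pointing down, gripper open.
Joint ranges: [-2.6, 2.6], [-0.5, 2.12], [-1.47, 1.34], [0.16, 2.42], [-1.27, 4.41], [0.06, 2.06], [-2.6, 2.6]. Speed limits (rad/s): [2.22, 2.22, 2.79, 2.79, 3.14, 3.14, 3.14].

INTERFACE

Orientations are given as a unit quaternion [x, y, z, w].
In Python, from workcell import status, viewer, manip gives the robot as it stands.
- The arm moves only by the tool play_rows, never from a script. Its argument "plan" is one flat list of numbers, 7 for each row, row after row: the turn, a rotation vector about the tool's x, y, z in degrees, then the shift along the tool's x, y, z in m, then the opening, from 0 (shut) to 1 (fully open). In form: [ax, ay, az, dx, dy, dz, grip, ax, ay, az, dx, dy, dz, grip, ...]. A call has 1 to 20 rows; each row is the pose to reach, as a shift and turn from the pose commanded when the call began, along the tool's axes at that moment; what a row does not reach only later rows make up. A row lasts 1/8 s, in which the tool goes at most 62.5 mm and 10.7 degrees, less where a joint would pass 70% of its speed; a pose out of reach is approached as far as the arm can. A call with a gripper value outside its range is refused whole. The fingers move at their own pace and stop on an object; "squeeze" is the grip in N (left out, the last holds). Time passes only in rows, so rows that repeat a pose let the fingers close. It gives the time, the measured TCP pose, the force, the opening and the grip force at its end, in the units of the state.
- status.get_obs(): the state, without advancing time (a new reading comes with each control period).
- viewer.camera(name): name is "side" or "top" or "wrist"; returns the picture (400x640x3 uint8, red, green, blue); there is no depth.
- viewer.camera_model(name): a dict with "fx", "fy", "cx", "cy" (pixels), "R" (3x3) and "t" (3): a world point X has camera coordinates R X + t. Camera axes: x right, y down, z forward; pixel columns grow to the right and rows downward; lengths in m; the calibration is good to about 2 mm. A picture is of the moment at which its call begins: read the wrist's pose just before it. camera_model takes no time and is no camera call; for the wrist camera it gives the pose at the moment of the call.
- manip.hand_in(): hands the job in; it is judged then, once.
The state is a dict: "clock": time; "joint_pos": joint angles; "joint_velocities": joint speeds; "tau": joint torques, N m; "position": TCP position; "ee_rot": TCP orientation; "ft_force": force on the tool from outside, world axes, zero at the start; "torque": the same for the moment, N m; "grip_width": opening from 0.0 (shut) to 1.0 (fully open); "grasp_force": force on a finger pad.
Only numpy, scipy, OpenCV 4.12 (cv2) and the standard library are available. Lean on these libraries where they do the work, as an engineer would, in place of code of your own. Each camera call takes 0.05 s, during which the arm holds its last target. There are 200 camera calls.

## Working session

There is one attempt and no reset: what is moved stays moved. The work goes in short steps, Python scripts to look and compute and a tool call to move; the robot and the scene stay as the last step left them, time stands still between calls to the robot, and variables do not carry over. Pictures are saved under pics/ and viewed, at most 13 in all, crops included, and the job is handed in when it is done.

Besides the shell and the picture viewer there is one more tool, called after "Request:" as name(argument=value, ...) on one line, values as JSON. play_rows: Moves the arm, as the interface text tells. Its arguments: {"type":"object","properties":{"plan":{"type":"array","items":{"type":"number"}},"squeeze":{"type":"number"}},"required":["plan"]}

```bash
mkdir -p pics
python3 - <<'E'
from workcell import status, viewer, manip
import cv2
o=status.get_obs(); print(o); print(manip.tip_extent)
for n in ("side","top"):
    cv2.imwrite(f"pics/{n}0.png",viewer.camera(n)[:,:,::-1]); print(n,viewer.camera_model(n))
E
```

```text
{'clock': 0.0, 'joint_pos': array([ 1.28540918,  0.33287585, -0.06472622,  1.46094631,  0.02156911,
        1.34991913, -0.08851988]), 'joint_velocities': array([-0.00219749,  0.0008379 ,  0.00138455, -0.0002735 , -0.00064816,
        0.0002054 ,  0.00126357]), 'tau': array([ 1.88302402e-03, -6.25444651e+01,  5.01976430e-02, -3.91601801e+01,
        1.61922741e-02,  9.88638669e-03,  9.31311945e-06]), 'position': array([ 0.16228258, -0.6031849 ,  0.24451112]), 'ee_rot': array([ 9.91378756e-01,  1.31025319e-01, -1.10114225e-04, -7.18946629e-04]), 'ft_force': array([ 0.02841981, -0.37201638,  0.55107553]), 'torque': array([-0.01277349, -0.02179621, -0.02619134]), 'grasp_force': 0.0, 'grip_width': 0.9985993043550582}
0.014
side {'fx': 500.0130701784889, 'fy': 500.0130701784889, 'cx': 315.94650473108544, 'cy': 201.81120436465702, 'R': array([[ 0.97146508, -0.23692879, -0.01097022],
       [-0.17051281, -0.66549784, -0.72666224],
       [ 0.16486655,  0.70779755, -0.68690731]]), 't': array([-0.47631066,  0.21755881,  1.00796475])}
top {'fx': 367.13155797477526, 'fy': 367.13155797477526, 'cx': 322.2791774449362, 'cy': 205.69598262342583, 'R': array([[ 0.01840521, -0.99935071,  0.03097417],
       [-0.98280575, -0.02377572, -0.18310538],
       [ 0.18372293, -0.0270715 , -0.98260522]]), 't': array([0.04858668, 0.52989909, 0.87752171])}
```

View pics/side0.png

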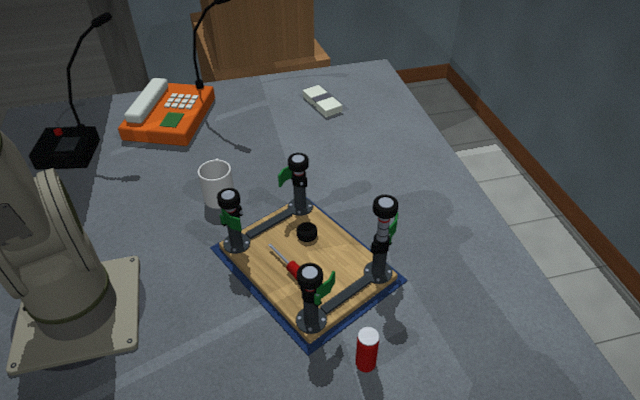

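View pics/top0.png

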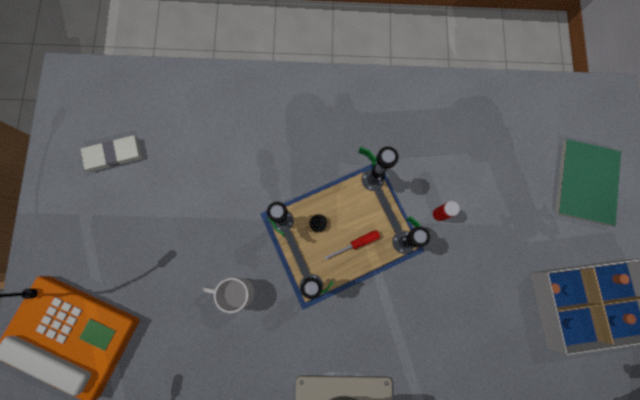

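Both views show the riser: its extended leg has its foot at about (387,157) in top and (385,205) in side. The other feet in top are at (277,212), (311,288) and (420,237). The green open lever is at top (368,156).

Run:
```python
import cv2,numpy as np
t=cv2.imread("pics/top0.png");s=cv2.imread("pics/side0.png")
a=cv2.resize(t[125:325,240:460],None,fx=3.5,fy=2.95,interpolation=cv2.INTER_CUBIC)
a=cv2.resize(t[140:310,255:440],None,fx=4,fy=3.5,interpolation=cv2.INTER_CUBIC)[:600]
b=cv2.resize(s[150:300,210:410],None,fx=4,fy=4,interpolation=cv2.INTER_CUBIC)
f=lambda i:np.clip(i.astype(float)*1.6,0,255).astype('uint8')
cv2.imwrite("pics/tc.png",f(a));cv2.imwrite("pics/sc.png",f(b))
```

```text
(no output)
```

View pics/tc.png

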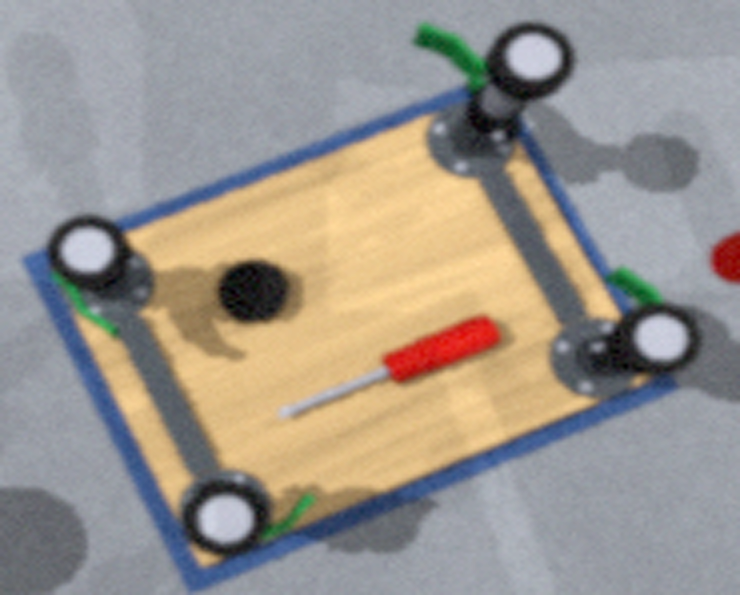

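View pics/sc.png

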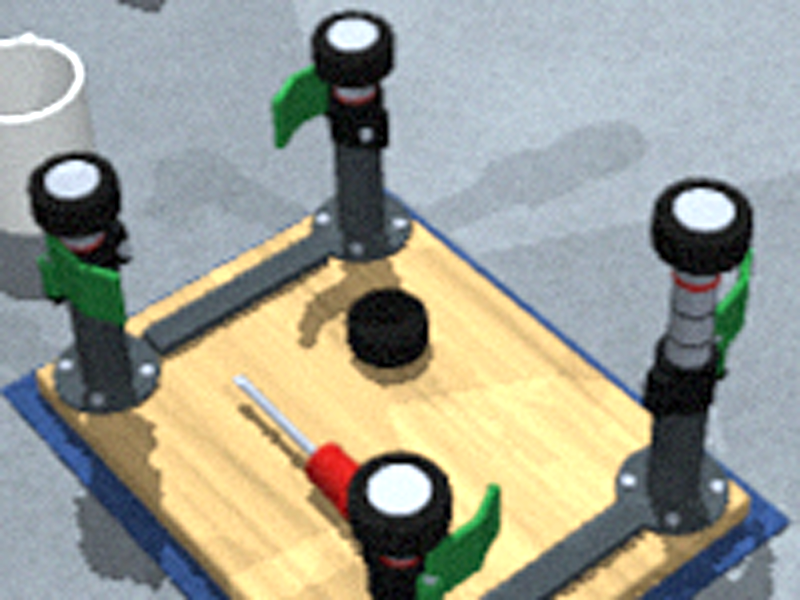

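Crops: foot tops in top crop at (534,55) for the leg to set, then (87,249), (225,518), (660,338). In the side crop they are at (703,211), (355,35), (75,180), (400,490). The lever tip in the top crop is at about (422,35).

```bash
cat > h.py <<'E'
import numpy as np
from workcell import status, viewer, manip
def proj(m,X):
    c=np.asarray(X)@np.array(m['R']).T+m['t']; return np.c_[m['fx']*c[:,0]/c[:,2]+m['cx'],m['fy']*c[:,1]/c[:,2]+m['cy']]
def ray(m,uv,z):
    R=np.array(m['R']);C=-R.T@m['t'];d=R.T@[(uv[0]-m['cx'])/m['fx'],(uv[1]-m['cy'])/m['fy'],1];return C+d*(z-C[2])/d[2]
E
python3 - <<'E'
from h import *
from scipy.optimize import least_squares
L=np.array([[.09,-.13,.222],[.09,.13,.167],[-.09,.13,.167],[-.09,-.13,.167]])
T=np.array([[534,55],[87,249],[225,518],[660,338]])/[4,3.5]+[255,140]-.4
S=np.array([[703,211],[355,35],[75,180],[400,490]])/4+[210,150]-.4
mt,ms=viewer.camera_model('top'),viewer.camera_model('side')
def W(p):
    c,s=np.cos(p[2]),np.sin(p[2]);return np.c_[L[:,:2]@np.array([[c,s],[-s,c]])+p[:2],L[:,2]]
f=lambda p:np.r_[(proj(mt,W(p))-T).ravel(),(proj(ms,W(p))-S).ravel()]
for g in (f,lambda p:f(p)[:8],lambda p:f(p)[8:]):
    r=least_squares(g,[.5,-.05,.4]);print(r.x,W(r.x)[0],r.fun.round(1))
for uv in ((422,35),(480,72)): print(ray(mt,np.array(uv)/[4,3.5]+[255,140]-.4,.14))
print(ray(mt,T[0],.222),ray(ms,S[0],.222))
E
```

```text
[0.46831347 0.00585937 0.4522329 ] [ 0.60607285 -0.07174444  0.222     ] [-0.1  0.6  0.4  0.2  0.2  0.1  0.2  0.   0.8 -0.2  0.1 -0.5 -0.2 -0.6
 -0.1 -0.2]
[0.46882945 0.00623225 0.45159767] [ 0.60653951 -0.07145906  0.222     ] [-0.2  0.4  0.2 -0.1  0.  -0.2  0.  -0.2]
[0.46781483 0.00519363 0.45319496] [ 0.6056488  -0.07227762  0.222     ] [ 0.7  0.1 -0.1 -0.2 -0.4 -0.3 -0.2  0.2]
[ 0.64728883 -0.0237242   0.14      ]
[ 0.62246691 -0.05763108  0.14      ]
[ 0.60747712 -0.07197873  0.222     ] [ 0.60449237 -0.07183844  0.222     ]
```

```bash
cat >> h.py <<'E'
from scipy.spatial.transform import Rotation as Rn
def plan(P,ang):
    "shift & turn from now to TCP P, tool y along world heading ang (deg)"
    o=status.get_obs();R=Rn.from_quat(o['ee_rot']);a=np.radians(ang)
    y=np.array([np.cos(a),np.sin(a),0]);z=np.array([0,0,-1.]);M=Rn.from_matrix(np.c_[np.cross(y,z),y,z])
    Y=R.as_matrix()[:,1]
    print('t',o['clock'],'pos',o['position'].round(4),'yhead',np.degrees(np.arctan2(Y[1],Y[0])).round(2))
    print('turn',(R.inv()*M).as_rotvec(degrees=True).round(2),'shift',R.inv().apply(np.array(P)-o['position']).round(4))
E
python3 -c "
from h import *
plan([.606,-.072,.33],-24)"
```

```text
t 0.1 pos [ 0.1623 -0.6032  0.2446] yhead -74.94
turn [-7.000e-02 -3.000e-02 -5.094e+01] shift [ 0.5665 -0.3978 -0.0849]
```

Request:
play_rows(plan=[0,0,0,0,0,-0.06,1,0,0,-5,0.03,-0.02,-0.085,1,0,0,-15,0.08,-0.055,-0.085,1,0,0,-25,0.13,-0.09,-0.085,1,0,0,-35,0.18,-0.125,-0.085,1,0,0,-45,0.23,-0.16,-0.085,1,0,0,-51,0.28,-0.195,-0.085,1,0,0,-51,0.33,-0.23,-0.085,1,0,0,-51,0.38,-0.265,-0.085,1,0,0,-51,0.43,-0.3,-0.085,1,0,0,-51,0.48,-0.335,-0.085,1,0,0,-51,0.53,-0.37,-0.085,1,0,0,-51,0.5665,-0.398,-0.085,1,0,0,-51,0.5665,-0.398,-0.085,1,0,0,-51,0.5665,-0.398,-0.085,1,0,0,-51,0.5665,-0.398,-0.085,1])

```text
clock: 2.1
position: [0.6056, -0.0736, 0.3303]
ee_rot: [0.839, 0.544, -0.0, 0.0]
ft_force: [-0.1, 1.2, -1.1]
grip_width: 1.002
grasp_force: 0.0
```

```bash
python3 -c "
from h import *
import cv2
plan([.606,-.072,.33],-24)
print(status.get_obs()['joint_pos'])
m=viewer.camera_model('wrist');im=viewer.camera('wrist');np.save('m1.npy',m);print(m,-np.array(m['R']).T@m['t'])
cv2.imwrite('pics/w1.png',im[:,:,::-1])
print(proj(m,[[.606,-.072,.222],[.606,-.072,.128],[.647,-.024,.14]]))"
```

```text
t 2.1 pos [ 0.6056 -0.0736  0.3303] yhead -24.06
turn [ 0.01  0.05 -0.06] shift [ 0.0016 -0.0003  0.0003]
[ 0.51895508  0.33139966 -0.62249977  1.33664443  0.19184609  1.53325942
 -0.50461876]
{'fx': 355.14624987467613, 'fy': 355.14624987467613, 'cx': 319.4994471840953, 'cy': 203.4622137210324, 'R': array([[ 0.91268846, -0.40865493,  0.00096328],
       [-0.39104781, -0.87267547,  0.29243655],
       [-0.11866501, -0.26728015, -0.95628444]]), 't': array([-0.58386422,  0.11004115,  0.51362807])} [ 0.63686717 -0.00528619  0.4595569 ]
[[317.87412945 204.63295236]
 [318.21068526 175.48609904]
 [338.5406356  110.38848754]]
```

View pics/w1.png

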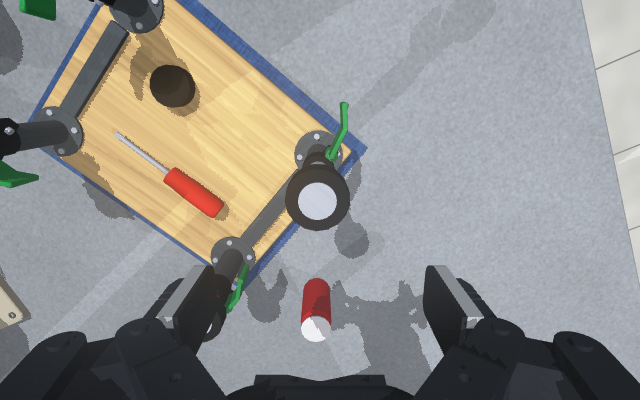

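The wrist view shows the foot's top at about (317.5,201.5), the lever tip at (344.5,103), its bend at (342,127) and its root at about (330,158).

```bash
python3 -c "
from h import *
m=np.load('m1.npy',allow_pickle=True).item()
print(ray(m,(317.5,201.5),.222))
A=np.array([.6062,-.0712])
for uv in ((344.5,103),(342,127),(330,158)):
    p=ray(m,uv,.1415)[:2];d=p-A;print(p,np.hypot(*d)*1e3,np.degrees(np.arctan2(d[1],d[0])))
from scipy.optimize import least_squares
# lever model: centreline tip & bend
def pts(phi,q):
    e=lambda a:np.array([np.cos(a),np.sin(a)]);a=phi+np.pi/2-q
    P=A+.02*e(phi);B=P+.03*e(a);return P,B,B+.02*e(a+np.radians(29))
for phid in (-10,0,10,20,30,40,50):
  for qd in (69,80,92):
    P,B,T=pts(np.radians(phid),np.radians(qd)); print(phid,qd,proj(m,[[*p,.1415] for p in (P,B,T)]).round(0).tolist())
"
```

```text
[ 0.60670022 -0.06980433  0.222     ]
[ 0.65407252 -0.02034466] 69.84299436599015 46.730519928304304
[ 0.64415425 -0.03814269] 50.332008166462934 41.05514598826514
[ 0.62354504 -0.05894754] 21.236125712320906 35.23720696473308
-10 69 [[339.0, 173.0], [367.0, 154.0], [378.0, 133.0]]
-10 80 [[339.0, 173.0], [370.0, 159.0], [384.0, 141.0]]
-10 92 [[339.0, 173.0], [372.0, 166.0], [389.0, 151.0]]
0 69 [[338.0, 169.0], [362.0, 146.0], [369.0, 124.0]]
0 80 [[338.0, 169.0], [366.0, 151.0], [377.0, 130.0]]
0 92 [[338.0, 169.0], [369.0, 157.0], [384.0, 139.0]]
10 69 [[336.0, 166.0], [356.0, 138.0], [359.0, 115.0]]
10 80 [[336.0, 166.0], [361.0, 143.0], [368.0, 121.0]]
10 92 [[336.0, 166.0], [365.0, 148.0], [377.0, 128.0]]
20 69 [[334.0, 163.0], [349.0, 132.0], [347.0, 109.0]]
20 80 [[334.0, 163.0], [354.0, 136.0], [357.0, 112.0]]
20 92 [[334.0, 163.0], [359.0, 140.0], [367.0, 118.0]]
30 69 [[331.0, 160.0], [340.0, 128.0], [335.0, 105.0]]
30 80 [[331.0, 160.0], [346.0, 130.0], [345.0, 106.0]]
30 92 [[331.0, 160.0], [352.0, 134.0], [356.0, 111.0]]
40 69 [[328.0, 158.0], [331.0, 124.0], [322.0, 103.0]]
40 80 [[328.0, 158.0], [337.0, 126.0], [332.0, 103.0]]
40 92 [[328.0, 158.0], [344.0, 128.0], [344.0, 105.0]]
50 69 [[324.0, 157.0], [321.0, 123.0], [308.0, 103.0]]
50 80 [[324.0, 157.0], [328.0, 123.0], [319.0, 101.0]]
50 92 [[324.0, 157.0], [335.0, 125.0], [330.0, 101.0]]
```

```bash
python3 -c "
from h import *
plan([.6063,-.071,.202],-24)"
```

```text
t 2.15 pos [ 0.6056 -0.0735  0.3305] yhead -24.07
turn [ 0.02  0.04 -0.07] shift [ 0.0027 -0.0005  0.1285]
```

Request:
play_rows(plan=[0,0,0,0.0027,-0.0005,0.03,1,0,0,0,0.0027,-0.0005,0.06,1,0,0,0,0.0027,-0.0005,0.09,1,0,0,0,0.0027,-0.0005,0.115,1,0,0,0,0.0027,-0.0005,0.1285,1,0,0,0,0.0027,-0.0005,0.1285,1,0,0,0,0.0027,-0.0005,0.1285,1])

```text
clock: 3.02
position: [0.6072, -0.0695, 0.203]
ee_rot: [0.838, 0.545, 0.001, 0.001]
ft_force: [0.6, -0.0, 1.5]
grip_width: 0.999
grasp_force: 0.0
```

```bash
python3 -c "
from h import *
import cv2
plan([.6063,-.071,.202],-24)
m=viewer.camera_model('wrist');im=viewer.camera('wrist')
s=viewer.camera('side')[150:300,310:470]
cv2.imwrite('pics/w2.png',np.hstack([cv2.resize(im[:,:,::-1],(420,262))[:262],cv2.resize(s[:,:,::-1],(280,262),interpolation=cv2.INTER_CUBIC)]))
print(manip.tip_extent,proj(m,[[.606,-.072,.222]]))"
```

```text
t 3.025 pos [ 0.6072 -0.0695  0.203 ] yhead -23.96
turn [ 0.09 -0.02  0.04] shift [-0.0017 -0.0002  0.001 ]
0.014 [[317.31983892 320.27188615]]
```

View pics/w2.png

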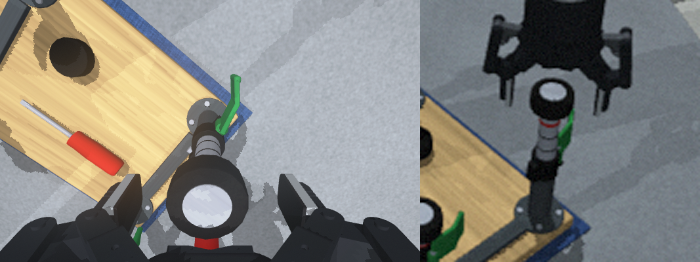

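The foot sits centred between the fingers, with its top at about (317,314) in full wrist pixels. I'll close on it.

Request:
play_rows(plan=[0,0,0,0,0,0,0.6,0,0,0,0,0,0,0.4,0,0,0,0,0,0,0.3,0,0,0,0,0,0,0.3,0,0,0,0,0,0,0.3,0,0,0,0,0,0,0.3,0,0,0,0,0,0,0.3,0,0,0,0,0,0,0.3], squeeze=70)

```text
clock: 4.12
position: [0.606, -0.069, 0.2018]
ee_rot: [0.838, 0.545, -0.001, -0.0]
ft_force: [-6.4, 0.7, 2.3]
grip_width: 0.518
grasp_force: 70.8
```

```bash
python3 -c "
from h import *
import cv2
plan([.6063,-.071,.147],-24)
print(manip.tip_extent,status.get_obs()['ft_force'])
im=viewer.camera('wrist')
s=viewer.camera('side')[150:300,310:470]
cv2.imwrite('pics/w3.png',np.hstack([cv2.resize(im[:,:,::-1],(380,240))[:240],cv2.resize(s[60:120,50:110,::-1],(420,420),interpolation=cv2.INTER_CUBIC)[:240]]))"
```

```text
t 4.125 pos [ 0.606  -0.069   0.2018] yhead -23.92
turn [-0.09  0.03  0.08] shift [-0.0016  0.0012  0.0548]
0.014 [-6.35943189  0.73294125  2.32769436]
```

View pics/w3.png

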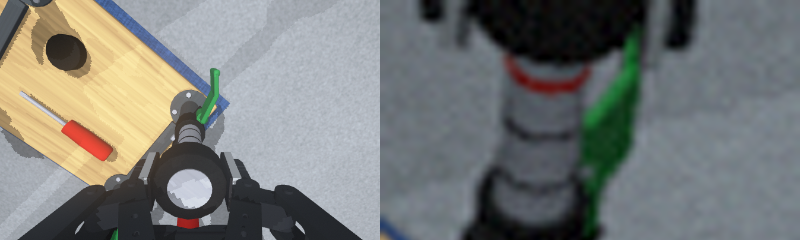

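Request:
play_rows(plan=[0,0,0,0,-0.001,0.007,0.3,0,0,0,0,-0.001,0.014,0.3,0,0,0,0,-0.001,0.021,0.3,0,0,0,0,-0.001,0.028,0.3,0,0,0,0,-0.001,0.035,0.3,0,0,0,0,-0.001,0.042,0.3,0,0,0,0,-0.001,0.049,0.3,0,0,0,0,-0.001,0.053,0.3,0,0,0,0,-0.001,0.055,0.3,0,0,0,0,-0.001,0.055,0.3,0,0,0,0,-0.001,0.055,0.3,0,0,0,0,-0.001,0.055,0.3])

```text
clock: 5.72
position: [0.606, -0.069, 0.1467]
ee_rot: [0.838, 0.545, 0.0, 0.0]
ft_force: [-1.6, -0.1, 5.8]
grip_width: 0.517
grasp_force: 71.0
```

```bash
python3 -c "
from h import *
import cv2
plan([.6063,-.071,.147],-24)
print(status.get_obs()['ft_force'])
w=viewer.camera('wrist');s=viewer.camera('side')
np.save('w4.npy',w);np.save('s4.npy',s)
m=viewer.camera_model('wrist');ms=viewer.camera_model('side')
for z in (.147,.128): print(proj(m,[[.606,-.0705,z]]),proj(ms,[[.606,-.0705,z]]))
a=cv2.resize(s[180:270,345:425,::-1],(400,450),interpolation=cv2.INTER_CUBIC)
b=cv2.resize(w[150:350,230:410,::-1],(400,450),interpolation=cv2.INTER_CUBIC)
cv2.imwrite('pics/w4.png',np.clip(np.hstack([a,b]).astype(float)*1.8,0,255))"
```

```text
t 5.725 pos [ 0.606  -0.069   0.1467] yhead -23.94
turn [ 0.02 -0.01  0.06] shift [-0.0017  0.0011 -0.0003]
[-1.62405842 -0.13451928  5.82759195]
[[319.295386  289.8318785]] [[382.5565013  230.19562598]]
[[319.27133564 268.24254618]] [[381.76775522 236.93035071]][ WARN:0@1.924] global loadsave.cpp:1063 imwrite_ Unsupported depth image for selected encoder is fallbacked to CV_8U.
```

View pics/w4.png

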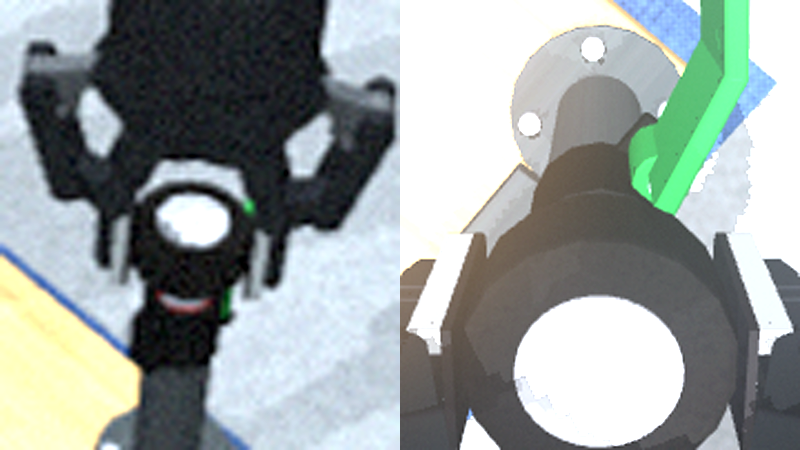

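```bash
python3 -c "
from h import *
import cv2
s0=cv2.imread('pics/side0.png')[:,:,::-1].astype(float);s4=np.load('s4.npy').astype(float);ms=viewer.camera_model('side')
def cen(im,uv):
    # bright-disc centroid inside the foot
    b=(im.min(2)>0)*im.mean(2);x0,y0=[int(round(v)) for v in uv];p=b[y0-6:y0+7,x0-8:x0+9]
    t=(p.max()+p.min())/2;n,l,st,c=cv2.connectedComponentsWithStats((p>t).astype('uint8'));k=l[6,8]
    w=(l==k)*1.;yy,xx=np.mgrid[y0-6:y0+7,x0-8:x0+9];return (w*xx).sum()/w.sum(),(w*yy).sum()/w.sum(),w.sum()
a=cen(s0,(385,202));b=cen(s4,(383.5,223.5));print(a,b)
for z in (.222,.169,.168,.167,.166): print(z,proj(ms,[[.606,-.0705,z]]))
# red visible area per leg
r=lambda im,x,y:(((im[...,0]-np.maximum(im[...,1],im[...,2]))[y-5:y+6,x-8:x+9]).clip(0)).sum()
def red(im,x,y):
    d=(im[...,0]-np.maximum(im[...,1],im[...,2]))[y-6:y+7,x-9:x+10];print(x,y,d.clip(0)[d>15].sum());return d
red(s4,382,240);red(s0,299,174);red(s0,231,211);red(s0,310,290)
red(s0,384,220)
"
```

```text
(np.float64(385.5563909774436), np.float64(201.99248120300751), np.float64(133.0)) (np.float64(383.35042735042737), np.float64(223.3846153846154), np.float64(117.0))
0.222 [[385.89199242 201.71546585]]
0.169 [[383.49709421 222.16435392]]
0.168 [[383.45368568 222.53499854]]
0.167 [[383.41034037 222.90510335]]
0.166 [[383.36705815 223.2746695 ]]
382 240 365.0
299 174 386.0
231 211 335.0
310 290 741.0
384 220 981.0
```

The ring sits at the collar's edge: white foot-top row 223.4, and the shift matches 55 mm. Next I'll turn counter-clockwise.

Request:
play_rows(plan=[0,0,-5,0,0,0,0.3,0,0,-10,-0.0005,0,0,0.3,0,0,-15,-0.001,0,0,0.3,0,0,-20,-0.001,0,0,0.3,0,0,-24,-0.001,0,0,0.3,0,0,-28,-0.001,0,0,0.3,0,0,-32,-0.001,0,0,0.3,0,0,-36,-0.001,0,0,0.3,0,0,-40,-0.001,0,0,0.3,0,0,-44,-0.001,0,0,0.3,0,0,-47,-0.001,0,0,0.3,0,0,-50,-0.001,0,0,0.3,0,0,-50,-0.001,0,0,0.3])

```text
clock: 7.45
position: [0.6059, -0.069, 0.1471]
ee_rot: [0.529, 0.849, 0.001, 0.0]
ft_force: [-3.0, 2.9, 7.9]
grip_width: 0.523
grasp_force: 74.4
```

```bash
python3 -c "
from h import *
plan([.606,-.07,.1467],41)
o=status.get_obs();print(o['ft_force'],o['torque'],o['joint_pos'])"
```

```text
t 7.45 pos [ 0.6059 -0.069   0.1471] yhead 26.11
turn [  0.1   -0.02 -14.89] shift [-0.0009 -0.0003  0.0004]
[-2.98126648  2.91966526  7.86109964] [ 0.5899723   0.08198652 -0.34907615] [ 0.62313518  0.476769   -0.75604388  1.59278283  0.34229403  1.20817167
  0.25615089]
```

Request:
play_rows(plan=[0,0,-3,0,0,0.0003,0.3,0,0,-6,0,0,0.0004,0.3,0,0,-9,0,0,0.0004,0.3,0,0,-12,0,0,0.0004,0.3,0,0,-15,0,0,0.0004,0.3,0,0,-15,0,0,0.0004,0.3,0,0,-15,0,0,0.0004,0.3])

```text
clock: 8.32
position: [0.6059, -0.069, 0.1469]
ee_rot: [0.414, 0.91, 0.001, 0.0]
ft_force: [-2.7, 3.1, 9.0]
grip_width: 0.519
grasp_force: 75.7
```

```bash
python3 -c "
from h import *
import cv2
plan([.606,-.07,.1467],41)
o=status.get_obs();print(o['ft_force'],o['torque'])
w=viewer.camera('wrist');s=viewer.camera('side');np.save('s5.npy',s)
a=cv2.resize(s[180:270,345:425,::-1],(400,450),interpolation=cv2.INTER_CUBIC)
b=cv2.resize(w[150:350,230:410,::-1],(400,450),interpolation=cv2.INTER_CUBIC)
cv2.imwrite('pics/w5.png',np.clip(np.hstack([a,b]).astype(float)*1.8,0,255).astype('uint8'))"
```

```text
t 8.325 pos [ 0.6059 -0.069   0.1469] yhead 41.05
turn [ 0.1  -0.01  0.05] shift [-0.0009 -0.0006  0.0002]
[-2.74235472  3.07175139  9.03717121] [ 0.71376931  0.38587638 -0.40834342]
```

View pics/w5.png

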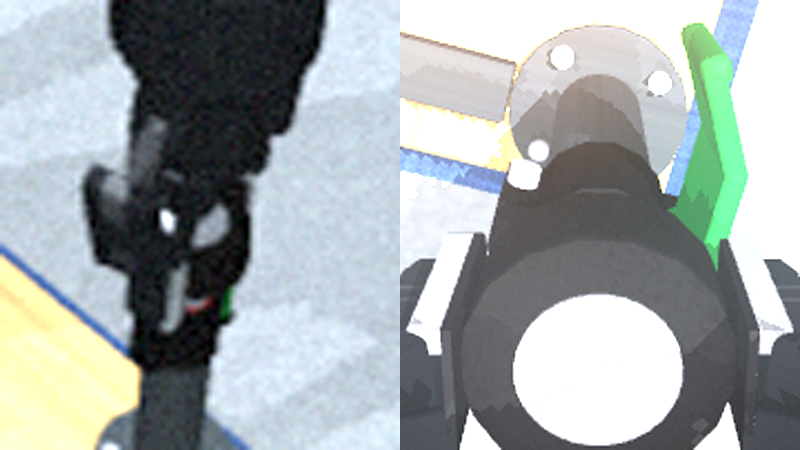

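```bash
python3 -c "
from h import *
m=viewer.camera_model('wrist')
A=np.array([.606,-.0703])
for uv in ((308/2.222+230,50/2.25+150),(290/2.222+230,30/2.25+150),(320/2.222+230,65/2.25+150),(345/2.222+230,180/2.25+150),(200/2.222+230,372/2.25+150)):
    p=ray(m,uv,.1415 if uv[0]>340 else .167)[:2];d=p-A;print(np.round(uv),p.round(4),np.hypot(*d)*1e3,np.degrees(np.arctan2(d[1],d[0])))
e=lambda a:np.array([np.cos(a),np.sin(a)])
for ph in (30,35,40):
  for q in (0,10,20):
    a=np.radians(ph+90-q);P=A+.02*e(np.radians(ph));o=.00225*e(a-np.pi/2);B=P+.03*e(a);T=B+.02*e(a+np.radians(29))
    print(ph,q,proj(m,[[*(x),.1415] for x in (P,B,T)]).round(0).tolist())
"
```

```text
[369. 172.] [ 0.5909 -0.0217] 50.88688410923257 107.21103659850743
[361. 163.] [ 0.5862 -0.0212] 52.935750275416325 111.95039628538593
[374. 179.] [ 0.5943 -0.0222] 49.45793010314 103.63655416796267
[385. 230.] [ 0.6125 -0.0347] 36.224171657683584 79.72644064681106
[320. 315.] [ 0.6072 -0.0691] 1.6671136748305462 45.2300503987504
30 0 [[362.0, 288.0], [378.0, 223.0], [365.0, 177.0]]
30 10 [[362.0, 288.0], [391.0, 226.0], [387.0, 179.0]]
30 20 [[362.0, 288.0], [402.0, 232.0], [407.0, 184.0]]
35 0 [[363.0, 284.0], [373.0, 218.0], [355.0, 173.0]]
35 10 [[363.0, 284.0], [386.0, 221.0], [377.0, 173.0]]
35 20 [[363.0, 284.0], [397.0, 225.0], [398.0, 177.0]]
40 0 [[363.0, 281.0], [367.0, 214.0], [344.0, 170.0]]
40 10 [[363.0, 281.0], [380.0, 215.0], [366.0, 168.0]]
40 20 [[363.0, 281.0], [392.0, 218.0], [388.0, 170.0]]
```

Request:
play_rows(plan=[0,0,-1,0,0,0.0002,0.3,0,0,-2,0,0,0.0002,0.3,0,0,-2,0,0,0.0002,0.3])

```text
clock: 8.8
position: [0.6061, -0.0691, 0.1469]
ee_rot: [0.398, 0.917, 0.001, 0.001]
ft_force: [-3.4, 2.1, 10.4]
grip_width: 0.518
grasp_force: 78.7
```

```bash
python3 -c "
from h import *
plan([.606,-.07,.1467],41)
o=status.get_obs();print(o['ft_force'],o['torque'])"
```

```text
t 8.8 pos [ 0.6061 -0.0691  0.1469] yhead 43.03
turn [0.12 0.02 2.03] shift [-0.0006 -0.0007  0.0002]
[-3.42118923  2.12012399 10.36237528] [ 0.57143964  0.16843212 -0.80534412]
```

Request:
play_rows(plan=[0,0,-1,0,0,0,0.3,0,0,-2,0,0,0,0.3,0,0,-2,0,0,0,0.3])

```text
clock: 9.18
position: [0.6063, -0.0692, 0.1469]
ee_rot: [0.383, 0.924, 0.001, 0.001]
ft_force: [-2.3, 2.7, 9.3]
grip_width: 0.521
grasp_force: 82.0
```

```bash
python3 -c "
from h import *
import cv2
plan([.606,-.07,.1467],41)
o=status.get_obs();print(o['ft_force'],o['torque'])
m=viewer.camera_model('wrist');np.save('m6.npy',m)
w=viewer.camera('wrist')
b=cv2.resize(w[140:300,300:420,::-1],(450,600),interpolation=cv2.INTER_CUBIC)
cv2.imwrite('pics/w6.png',b)"
```

```text
t 9.175 pos [ 0.6063 -0.0692  0.1469] yhead 44.99
turn [0.15 0.04 3.99] shift [-0.0004 -0.0007  0.0002]
[-2.31912392  2.72397465  9.29905342] [ 0.45998419 -0.24302663 -1.24264483]
```

View pics/w6.png

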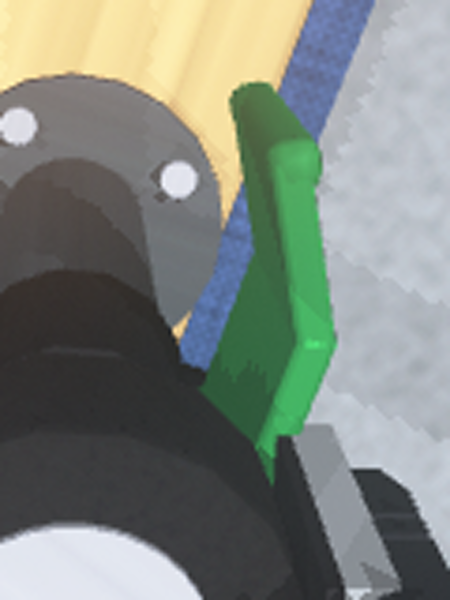

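```bash
python3 -c "
from h import *
m=np.load('m6.npy',allow_pickle=True).item()
T=ray(m,(298/3.75+300,160/3.75+140),.1415)[:2];B=ray(m,(312/3.75+300,340/3.75+140),.1415)[:2]
d=T-B;h=np.degrees(np.arctan2(d[1],d[0]));print(T,B,np.hypot(*d),h,'phi+90-q =',h-29)
A=np.array([.6063,-.0700]);t=T-A;print(np.hypot(*t),np.degrees(np.arctan2(t[1],t[0])))
for q in (0,5,10):
    a=np.radians(90-q);X=np.array([.02,0])+.03*np.array([np.cos(a),np.sin(a)])+.02*np.array([np.cos(a+np.radians(29)),np.sin(a+np.radians(29))]);print(q,np.hypot(*X),np.degrees(np.arctan2(X[1],X[0])))
"
```

```text
[ 0.59421192 -0.02301016] [ 0.61014847 -0.0354263 ] 0.02020233150653678 142.07787647216838 phi+90-q = 113.07787647216838
0.04851975815535877 104.4264610181055
0 0.0485972833846729 77.75898902836396
5 0.05028659091053821 73.26483520939608
10 0.05193714410902727 68.89896400191289
```

The lever tip is 48.5 mm from the axis, which means fully closed (pivot heading about 26 degrees). The rising torque is just over-press, so I'll back off 6 degrees.

Request:
play_rows(plan=[0,0,2,0,0,0,0.3,0,0,4,0,0,0,0.3,0,0,6,0,0,0,0.3,0,0,6,0,0,0,0.3,0,0,6,0,0,0,0.3])

```text
clock: 9.85
position: [0.6057, -0.0689, 0.1469]
ee_rot: [0.43, 0.903, 0.001, 0.0]
ft_force: [-5.0, 2.8, 11.7]
grip_width: 0.517
grasp_force: 73.9
```

```bash
python3 -c "
from h import *
import cv2
plan([.606,-.07,.1467],38)
o=status.get_obs();print(o['ft_force'],o['torque'])
np.save('m7.npy',viewer.camera_model('wrist'));w=viewer.camera('wrist');s=viewer.camera('side')
b=cv2.resize(w[140:300,300:420,::-1],(375,500),interpolation=cv2.INTER_CUBIC)
c=cv2.resize(s[215:265,360:400,::-1],(400,500),interpolation=cv2.INTER_CUBIC)
cv2.imwrite('pics/w7.png',np.clip(np.hstack([b,c]).astype(float)*1.3,0,255).astype('uint8'))"
```

```text
t 9.85 pos [ 0.6057 -0.0689  0.1469] yhead 39.08
turn [ 0.08 -0.02  1.08] shift [-0.0011 -0.0005  0.0002]
[-4.96593     2.76553265 11.67314016] [ 0.82475203  0.77035346 -0.02608486]
```

View pics/w7.png

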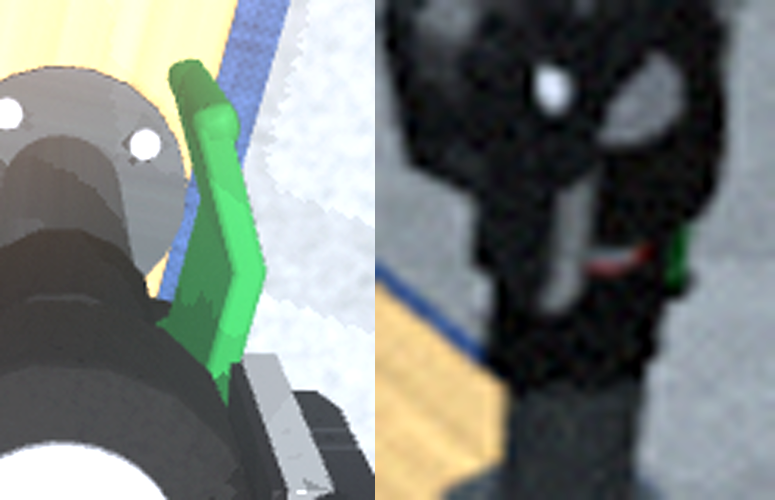

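The ring shows at the collar's edge at about (385,241). The lever tip at (369,180) stayed put while the finger backed off, so it is at its stop, and the grip still holds. Handing in.

```bash
python3 -c "
from workcell import manip
print(manip.hand_in())"
```

```text
the job is handed in; nothing more can be done
None
```

I handed the job in at about 10 s: by the camera views the red ring is level with the collar's edge and the green lever is closed against its stop, with the gripper still holding the foot; the judge's result was not shown.

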